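# Put the mixed-up violin tailpieces back with their peg sets

### The job

The three violin tailpieces have been put back in the wrong job trays: lay one aside on the green felt mat and move them round, so that each lies in the tray whose pegs are of its own wood (black ebony, yellow boxwood, red-brown rosewood), right way up in the middle of the pale felt strip and along it, either end first. They are freshly polished, so set them down instead of dropping them, and never let one touch another. Leave the varnish bottle, the finger plane and the rosin where they are.

Things in the scene. Friction and masses are not known exactly. Their poses are not given: they have to be found in the camera images.
- tail_ebony: Loose violin tailpiece, jet black ebony, thin brass inlay line, 25 g. 112 mm long along its x, tapering from 42 mm wide (+x end, four small slots) to 22 mm (-x end), 32 mm at mid-length. Flat underside, upright sides 9 mm high, arched top 16 mm high (13 at the narrow end). Origin: underside, mid-length; z up. Starts in a wrong tray.
- tail_boxwood: Loose violin tailpiece, golden yellow boxwood, black inlay line, 25 g. 112 mm long along its x, tapering from 42 mm wide (+x end, four small slots) to 22 mm (-x end), 32 mm at mid-length. Flat underside, upright sides 9 mm high, arched top 16 mm high (13 at the narrow end). Origin: underside, mid-length; z up. Starts in a wrong tray.
- tail_rosewood: Loose violin tailpiece, dark red-brown rosewood, yellow inlay line, 25 g. 112 mm long along its x, tapering from 42 mm wide (+x end, four small slots) to 22 mm (-x end), 32 mm at mid-length. Flat underside, upright sides 9 mm high, arched top 16 mm high (13 at the narrow end). Origin: underside, mid-length; z up. Starts in a wrong tray.
- tray_ebony: Fixed plywood tray with four pegs and a button of jet black ebony. 248 (x) by 132 mm (y), walls 16 mm high. Origin: underside, below the middle of the tailpiece compartment (150 by 120 mm inside) and of its pale grey felt strip (130 mm along x, 54 wide, top 6 mm above the origin). Pegs in a compartment centred 121 mm to +x. Tray spans x -81 to +167 mm. z up.
- tray_boxwood: Fixed plywood tray with four pegs and a button of golden yellow boxwood. 248 (x) by 132 mm (y), walls 16 mm high. Origin: underside, below the middle of the tailpiece compartment (150 by 120 mm inside) and of its pale grey felt strip (130 mm along x, 54 wide, top 6 mm above the origin). Pegs in a compartment centred 121 mm to +x. Tray spans x -81 to +167 mm. z up.
- tray_rosewood: Fixed plywood tray with four pegs and a button of dark red-brown rosewood. 248 (x) by 132 mm (y), walls 16 mm high. Origin: underside, below the middle of the tailpiece compartment (150 by 120 mm inside) and of its pale grey felt strip (130 mm along x, 54 wide, top 6 mm above the origin). Pegs in a compartment centred 121 mm to +x. Tray spans x -81 to +167 mm. z up.
- mat: Green felt mat lying fixed on the bench, 160 mm (x) by 120 mm (y), 3 mm thick, empty: the free spot. Origin: centre of its underside; z up.
- varnish: Bystander: loose amber varnish bottle with a black cap, standing, 52 mm diameter, 95 mm tall. Origin: centre of its underside.
- finger_plane: Bystander: loose small brass finger plane, 48 mm by 22 mm, about 30 mm tall. Origin: centre of its underside.
- rosin: Bystander: loose amber rosin cake on a pale wooden block, 64 mm by 34 mm, 22 mm tall. Origin: centre of its underside.

How it is judged:
On the way:
1. one of the tailpieces has been laid aside on the green mat, right way up, and let go (((x of tail_ebony in the frame of mat between -0.055 and 0.055 m and y of tail_ebony in the frame of mat between -0.045 and 0.045 m and z of tail_ebony in the frame of mat below 0.008 m and angle between tail_ebony's own z axis and vertical below 0.15 rad and contact force between the fingers and tail_ebony below 0.05 N) or (x of tail_boxwood in the frame of mat between -0.055 and 0.055 m and y of tail_boxwood in the frame of mat between -0.045 and 0.045 m and z of tail_boxwood in the frame of mat below 0.008 m and angle between tail_boxwood's own z axis and vertical below 0.15 rad and contact force between the fingers and tail_boxwood below 0.05 N) or (x of tail_rosewood in the frame of mat between -0.055 and 0.055 m and y of tail_rosewood in the frame of mat between -0.045 and 0.045 m and z of tail_rosewood in the frame of mat below 0.008 m and angle between tail_rosewood's own z axis and vertical below 0.15 rad and contact force between the fingers and tail_rosewood below 0.05 N))), for 0.2 s.
At the end, for the whole second after the job is handed in: Each tailpiece rests in the tray with pegs of its own wood: its middle within 15 mm of the middle of the felt strip along and across the tray, on the strip, upright within 0.15 rad, along the strip within 0.26 rad (either end first), and at rest (x of tail_ebony in the frame of tray_ebony between -0.015 and 0.015 m and y of tail_ebony in the frame of tray_ebony between -0.015 and 0.015 m and z of tail_ebony in the frame of tray_ebony between 0.003 and 0.01 m and angle between each of tail_ebony, tail_boxwood, tail_rosewood's own z axis and vertical below 0.15 rad and angle between the x axis of tail_ebony and the x axis of tray_ebony, either way round below 0.26 rad and linear speed of each of tail_ebony, tail_boxwood, tail_rosewood below 0.02 m/s and x of tail_boxwood in the frame of tray_boxwood between -0.015 and 0.015 m and y of tail_boxwood in the frame of tray_boxwood between -0.015 and 0.015 m and z of tail_boxwood in the frame of tray_boxwood between 0.003 and 0.01 m and angle between the x axis of tail_boxwood and the x axis of tray_boxwood, either way round below 0.26 rad and x of tail_rosewood in the frame of tray_rosewood between -0.015 and 0.015 m and y of tail_rosewood in the frame of tray_rosewood between -0.015 and 0.015 m and z of tail_rosewood in the frame of tray_rosewood between 0.003 and 0.01 m and angle between the x axis of tail_rosewood and the x axis of tray_rosewood, either way round below 0.26 rad); the robot touches nothing.
It fails at once if two tailpieces touched (over 0.5 N) (contact force between tail_ebony and tail_boxwood above 0.5 N or contact force between any of tail_ebony, tail_boxwood and tail_rosewood above 0.5 N).
It fails at once if a tailpiece was let go with its underside more than 60 mm above the bench ((height (world z) of tail_ebony above 0.06 m and contact force between the fingers and tail_ebony below 0.02 N) or (height (world z) of tail_boxwood above 0.06 m and contact force between the fingers and tail_boxwood below 0.02 N) or (height (world z) of tail_rosewood above 0.06 m and contact force between the fingers and tail_rosewood below 0.02 N)).
It fails at once if a bystander was moved more than 30 mm (distance of any of varnish, finger_plane, rosin from where it was at the start of the episode above 0.03 m).
It also fails if it takes over 93 s, if anything falls off the work surface, if the arm or the gripper's body presses on something with over 40 N, if the wrist force passes 120 N, or if a joint passes its speed limit or range.

### The arm

A 6-joint arm with a two-finger parallel gripper is mounted at the origin on the work surface. World frame = base frame: x ahead of the robot, y to its left, z up, the work surface at z = 0. Lengths are in m, angles in rad, forces in N, time in s.
With the tool pointing down it reaches from about 0.35 to 1 m from the base axis. Payload 7.1 kg.
Tool frame: the origin (TCP) lies between the finger pads; the fingertips stand bot.tcp_to_tips ahead of it and the grasp point (between the pads) is the TCP (bot.tcp_to_tips is the distance from the TCP to the fingertips, in m); z points along the fingers, y is the line along which they close (so a half turn about z gives the same grasp; the last joint's range is limited). The gripper opens to 85 mm and grips with 20 to 120 N. Pads are 22 mm wide; open, the fingers measure 114 mm over their backs; the gripper's body (76 mm by 85 mm) begins 54 mm behind the grasp point. The pads swing forward as they close: fully open they stand 13 mm farther back than shut.
Start: joints at [-1.131, 0.423, 1.63, -0, 1.089, -0.019], TCP at [0.277, -0.56, 0.25] pointing down, gripper open.
Joint ranges: [-3, 3], [-0.9, 2.11], [0.09, 2.58], [-1.31, 4.45], [0.11, 2.69], [-2.54, 2.54]. Speed limits (rad/s): [2.39, 2.39, 3.01, 3.14, 3.14, 3.14].

### API

Orientations are given as a unit quaternion [w, x, y, z].
In Python, from rig import bot gives the robot as it stands.
- The arm moves only by the tool step_arm, never from a script. Its argument "motion" is a list of rows, each a list of 5 numbers: the shift along the tool's x, y, z each as a share of 40 mm, from -1 to 1, then the turn about the tool's z as a share of 0.1 rad, from -1 to 1, then the closure, from 0 (fully open) to 1 (shut). A call has 1 to 20 rows; each row shifts and turns the commanded pose from where the row before left it, along the tool's axes as they then stand; what a row does not reach is not made up. A row lasts 1/10 s, in which the tool goes at most 50 mm and 8.59 degrees, less where a joint would pass 70% of its speed; a pose out of reach is approached as far as the arm can. A call with a number of a shift or a turn outside -1 to 1 is refused whole. A call with a gripper value outside its range is refused whole. The fingers move at their own pace and stop on an object; the grip force is fixed at half the most. Time passes only in rows, so rows that do not move let the fingers close. It gives the time, the measured TCP pose, the force, the opening and the grip force at its end, in the units of the state.
- bot.get_obs(): the state, without advancing time (a new reading comes with each control period).
- bot.snapshot(name): name is "scene" or "side" or "wrist"; returns the picture (400x640x3 uint8, red, green, blue); there is no depth.
- bot.camera_info(name): a dict with "vfov" (degrees; the focal length in pixels is half the picture's height over the tangent of half this angle, whatever the lens; pixels are square), "cx", "cy" (the principal point, pixels), "k1" (the pictures are not rectified: a ray, as slopes to the right and down, at radius r is drawn at 1 + k1 r^2 times it, then the intrinsics apply), "extrinsics" (4x4, takes a point from camera to world coordinates). Camera axes: x right, y down, z forward; pixel columns grow to the right and rows downward; lengths in m; the calibration is good to about 2 mm. A picture is of the moment at which its call begins: read the wrist's pose just before it. camera_info takes no time and is no camera call; for the wrist camera it gives the pose at the moment of the call.
- bot.sign_off(): hands the job in; it is judged then, once.
The state is a dict: "clock": time; "joint_pos": joint angles; "qd": joint speeds; "joint_efforts": joint torques, N m; "position": TCP position; "ee_rot": TCP orientation; "ft_force": force on the tool from outside, world axes, zero at the start; "moment": the same for the moment, N m; "grip_width": finger opening in m; "gripper_force": force on a finger pad.
Only numpy, scipy, OpenCV 4.12 (cv2) and the standard library are available. Lean on these libraries where they do the work, as an engineer would, in place of code of your own. Each camera call takes 0.05 s, during which the arm holds its last target. There are 200 camera calls.

## Working session

There is one attempt and no reset: what is moved stays moved. The work goes in short steps, Python scripts to look and compute and a tool call to move; the robot and the scene stay as the last step left them, time stands still between calls to the robot, and variables do not carry over. Pictures are saved under pics/ and viewed, at most 14 in all, crops included, and the job is handed in when it is done.

Besides the shell and the picture viewer there is one more tool, called in YAML: its name, and indented under it one key for each argument. step_arm: Moves the arm, as the interface text tells. Its arguments: {"type":"object","properties":{"motion":{"type":"array"}},"required":["motion"]}

```bash
ls; mkdir -p pics; cat > h.py <<'E'
import numpy as np,cv2
from rig import bot
def ray(ci,u,v):
    f=200/np.tan(np.radians(ci["vfov"])/2); d=np.array([(u-ci["cx"])/f,(v-ci["cy"])/f]); s=d.copy()
    for _ in range(30): s=d/(1+ci["k1"]*(s@s))
    return s
def px2w(ci,u,v,z):
    T=np.array(ci["extrinsics"]); s=ray(ci,u,v); d=T[:3,:3]@np.r_[s,1]; o=T[:3,3]
    return o+d*(z-o[2])/d[2]
def w2px(ci,p):
    T=np.array(ci["extrinsics"]); q=T[:3,:3].T@(np.array(p)-T[:3,3]); s=q[:2]/q[2]; s=s*(1+ci["k1"]*(s@s))
    f=200/np.tan(np.radians(ci["vfov"])/2); return s*f+[ci["cx"],ci["cy"]]
def snap(n,name,crop=None,k=1):
    im=bot.snapshot(n)[...,::-1]; cv2.imwrite('pics/'+name+'_raw.png',im)
    if crop: im=im[crop[1]:crop[3],crop[0]:crop[2]]
    cv2.imwrite('pics/'+name+'.png',cv2.resize(im,None,fx=k,fy=k,interpolation=cv2.INTER_CUBIC))
E
python3 - <<'E'
from h import *
snap('scene','s0',k=1.25); snap('side','d0',k=1.25)
for n in('scene','side','wrist'): print(n,bot.camera_info(n))
o=bot.get_obs(); print(o, bot.tcp_to_tips)
E
```

```text
pics
scene {'vfov': 55.217351099240325, 'cx': 320.26063418045374, 'cy': 201.49530939441496, 'k1': -0.09192046800640886, 'extrinsics': array([[-0.57039165,  0.50095271, -0.65092223,  1.27297133],
       [ 0.82108007,  0.36891369, -0.4355803 ,  0.36417207],
       [ 0.021929  , -0.78291064, -0.62174758,  0.7075427 ],
       [ 0.        ,  0.        ,  0.        ,  1.        ]])}
side {'vfov': 48.4985258822434, 'cx': 316.41702986366573, 'cy': 200.9063426598367, 'k1': 0.02104898816316021, 'extrinsics': array([[ 0.98587779, -0.10693184,  0.12888201,  0.44602174],
       [-0.16676223, -0.69736367,  0.69704682, -0.8330811 ],
       [ 0.01534114, -0.70869563, -0.70534754,  0.80955184],
       [ 0.        ,  0.        ,  0.        ,  1.        ]])}
wrist {'vfov': 63.45606063751148, 'cx': 314.57877207548654, 'cy': 199.5495862338605, 'k1': -0.01080145415588939, 'extrinsics': array([[ 0.44242996, -0.85795165, -0.26110284,  0.34411383],
       [-0.89680216, -0.42367512, -0.12745696, -0.52762086],
       [-0.00127087,  0.29054837, -0.95685946,  0.37489061],
       [ 0.        ,  0.        ,  0.        ,  1.        ]])}
{'clock': 0.1, 'joint_pos': array([-1.13099889e+00,  4.23799837e-01,  1.63062969e+00, -1.25367102e-05,
        1.08860509e+00, -1.89980332e-02]), 'qd': array([-6.41612914e-04, -1.92153428e-03,  1.11931681e-05,  4.83735318e-04,
       -2.84670919e-04, -4.91524408e-04]), 'joint_efforts': array([ 6.57823712e-04, -5.58428943e+01, -2.82445335e+01,  8.96871757e-05,
        2.94868565e-03, -8.64293725e-06]), 'position': array([ 0.2766092 , -0.55992053,  0.24959496]), 'ee_rot': array([-7.03922894e-04,  9.73802606e-01,  2.27393852e-01, -1.56006744e-04]), 'ft_force': array([-0.28731805,  0.55563191,  0.2453015 ]), 'moment': array([-0.01429937,  0.01415591, -0.01583825]), 'gripper_force': 0.0, 'grip_width': 0.08539726545467068} 0.019
```

View pics/s0.png

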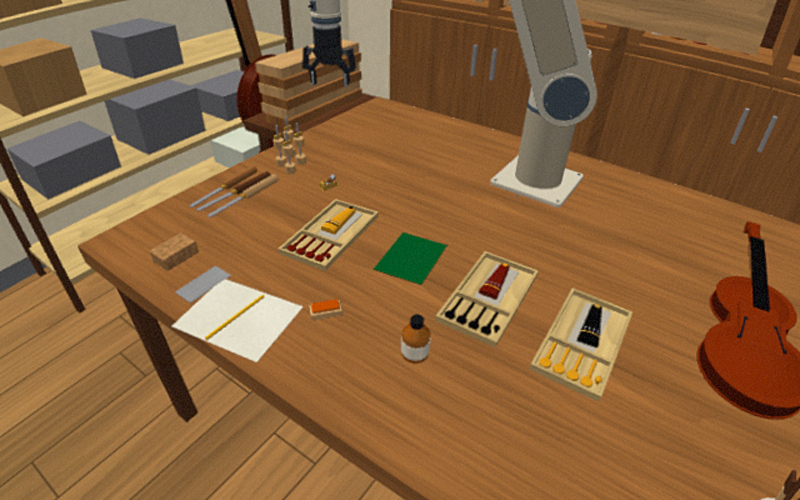

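View pics/d0.png

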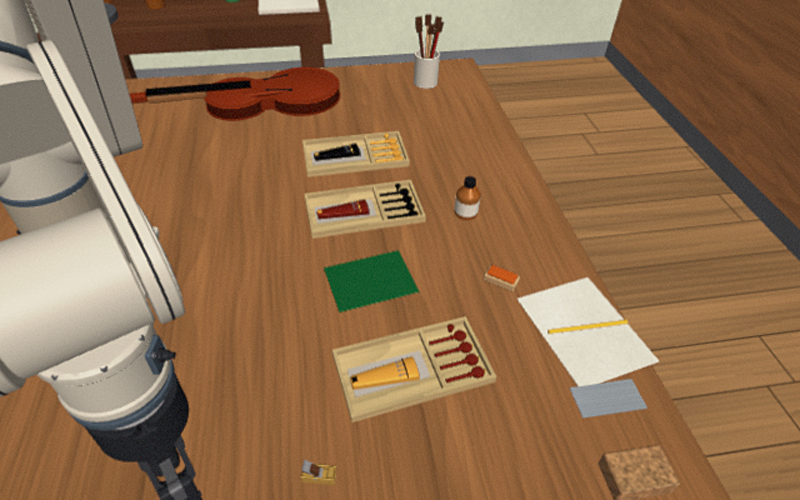

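The boxwood piece is in the rosewood tray, around (340,220) in the scene view. The rosewood piece is in the ebony tray at (495,282), and the ebony piece is in the boxwood tray at (592,325). The mat is at (410,257). I'll enlarge both views for measuring.

```bash
python3 - <<'E'
from h import *
a=cv2.imread('pics/s0_raw.png')[155:320,220:510]; cv2.imwrite('pics/s0c.png',cv2.resize(a,None,fx=2.75,fy=2.75,interpolation=cv2.INTER_CUBIC))
a=cv2.imread('pics/d0_raw.png')[100:340,230:400]; a=cv2.resize(a,None,fx=2.5,fy=2.5,interpolation=cv2.INTER_CUBIC); cv2.imwrite('pics/d0c.png',a)
E
```

```text
(no output)
```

View pics/s0c.png

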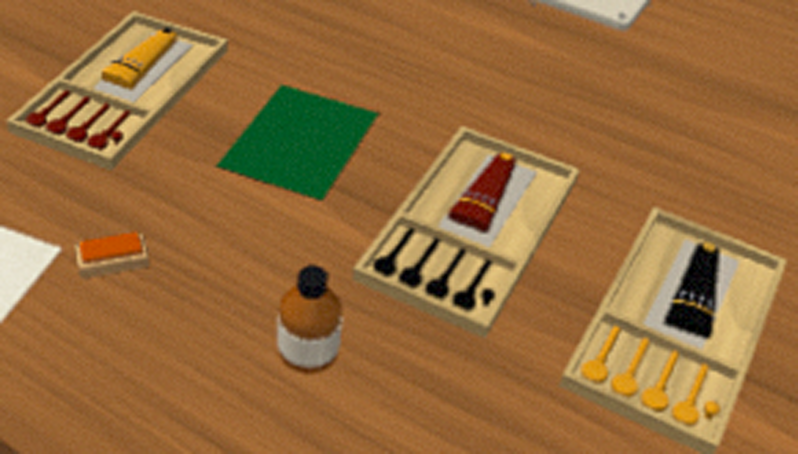

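View pics/d0c.png

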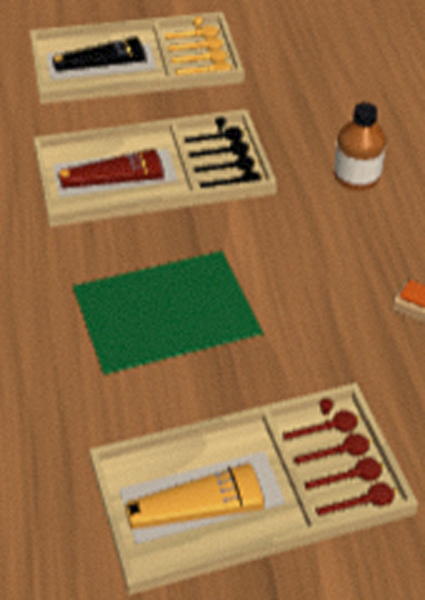

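The two crops show the tray rim corners and mat corners clearly, so I'll fit the poses from both views.

```bash
python3 - <<'E'
from h import *
from scipy.optimize import least_squares
cs,cd=bot.camera_info('scene'),bot.camera_info('side')
# order (-,+),(+,+),(+,-),(-,-)
D={'B':[(30,29),(228,13),(243,70),(41,90)],'E':[(35,137),(247,111),(275,180),(49,212)],'R':[(91,449),(357,384),(416,498),(128,576)],'M':[(73,286),(222,252),(263,332),(104,373)]}
S={'B':[(785,262),(718,443),(564,377),(655,209)],'E':[(578,171),(490,320),(356,266),(464,129)],'R':[(227,40),(111,153),(9,121),(135,13)],'M':[(379,113),(322,199),(218,166),(283,86)]}
for k in D:
    xs,ys,z=((-.081,.167),.066,.016) if k!='M' else ((-.08,.08),.06,.003)
    L=np.array([(xs[0],ys),(xs[1],ys),(xs[1],-ys),(xs[0],-ys)])
    pd=np.array(D[k])/2.5+[230,100]; ps=np.array(S[k])/2.75+[220,155]
    def res(p):
        c,s=np.cos(p[2]),np.sin(p[2]); W=L@np.array([[c,s],[-s,c]])+p[:2]
        return np.r_[[w2px(cd,[*w,z])-a for w,a in zip(W,pd)],[w2px(cs,[*w,z])-a for w,a in zip(W,ps)]].ravel()
    r=least_squares(res,[.5,0,0]); print(k,r.x.round(4),r.fun.round(1))
for n,p in(('rosin',(408,298)),('rosin2',(425,318)),('varn',(360,185))): print(n,px2w(cd,p[0]/2.5+230,p[1]/2.5+100,0).round(3))
print('plane',px2w(cd,318/1.25,478/1.25,0))
E
```

```text
B [0.51   0.3204 0.0261] [ 0.5 -0.7 -1.8 -1.5  0.8 -0.7 -0.4 -0.3  0.6 -0.7 -0.5  1.6 -0.9 -0.9
 -0.6 -0.7]
E [0.5031 0.1079 0.0606] [-0.8 -1.1 -0.4 -1.8  0.2 -0.3 -0.7 -0.1  0.6 -1.1 -1.   1.9 -1.1  0.1
 -0.8 -1.6]
R [ 0.533  -0.318   0.1383] [-0.8 -1.7 -0.6 -2.   0.4  0.4 -0.5  1.2 -0.  -0.5 -0.7  1.6 -1.2 -0.6
 -0.8 -1.1]
M [ 0.5322 -0.1017  0.1689] [-0.7 -1.5  0.1 -2.1  0.3 -0.9 -0.5 -0.7 -0.5 -0.9 -0.4 -0.4 -1.5 -1.1
 -1.3 -1.5]
rosin [ 0.772 -0.126  0.   ]
rosin2 [ 0.781 -0.154  0.   ]
varn [0.769 0.047 0.   ]
plane [ 0.40389626 -0.47847798  0.        ]
```

Both views agree to within about 3 mm. I'll go above the rosewood tray for a wrist view.

step_arm:
  motion:
    - [0,0,0,0.8,0.3]
    - [0,0,0,0.8,0.3]
    - [0,0,0,0.8,0.3]
    - [0,0,0,0.8,0.3]
    - [0.8,-0.57,0,0,0.3]
    - [0.8,-0.57,0,0,0.3]
    - [0.8,-0.57,0,0,0.3]
    - [0.8,-0.57,0,0,0.3]
    - [0.8,-0.57,0,0,0.3]
    - [0.8,-0.57,0,0,0.3]
    - [0.8,-0.57,0,0,0.3]
    - [0.8,-0.57,0,0,0.3]
    - [0.8,-0.57,0,0,0.3]
    - [0,0,0,0,0.3]
    - [0,0,0,0,0.3]
    - [0,0,0,0,0.3]

```text
clock: 1.7
position: [0.5328, -0.3177, 0.25]
ee_rot: [-0.0, 0.998, 0.069, -0.0]
ft_force: [-0.6, -0.0, 0.2]
grip_width: 0.0596
gripper_force: 0.0
```

```bash
cat >> h.py <<'E'
def yaw(o):
    from scipy.spatial.transform import Rotation as R
    q=o['ee_rot']; m=R.from_quat([*q[1:],q[0]]).as_matrix(); return np.arctan2(m[1,0],m[0,0]),m
def go(x,y,ps):
    """turn units first, then shift units at the new yaw"""
    o=bot.get_obs(); y0,_=yaw(o); d=np.array([x,y])-o['position'][:2]; c,s=np.cos(ps),np.sin(ps)
    print('turn',round((y0-ps)/.1,2),'x',round((d[0]*c+d[1]*s)/.04,2),'y',round((d[0]*s-d[1]*c)/.04,2),'pos',o['position'].round(4),'yaw',round(y0,4),'w',o['grip_width'],'t',o['clock'])
E
python3 - <<'E'
from h import *
import pickle
ci=bot.camera_info('wrist'); pickle.dump(ci,open('w1.pkl','wb')); snap('wrist','w1',k=1.25)
o=bot.get_obs(); y,m=yaw(o); print(o['position'],y,o['clock'],m.round(3)[:,2])
print([ (w2px(ci,[.533+a*np.cos(.1383),-.318+a*np.sin(.1383),.006])*1.25).round() for a in(-.065,0,.065)])
E
```

```text
[ 0.53267831 -0.31801493  0.25005222] 0.13763732012006014 1.75 [-0.001  0.    -1.   ]
[array([393., 277.]), array([393., 211.]), array([393., 138.])]
```

View pics/w1.png

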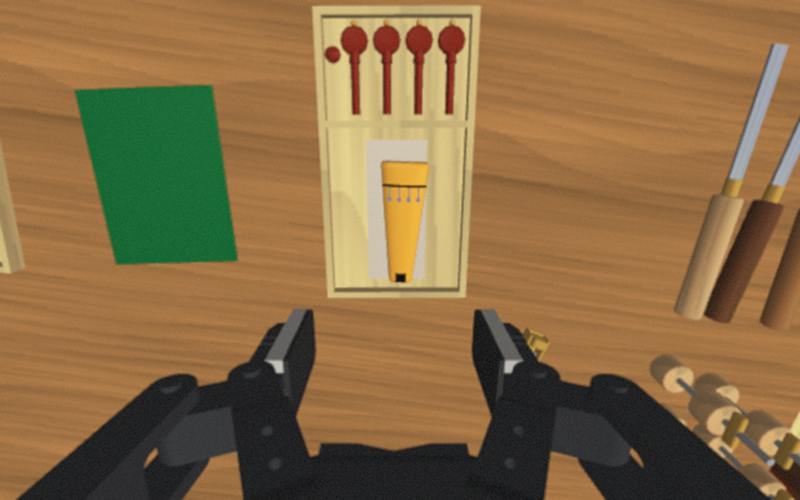

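The boxwood piece has its wide end at about (405,161) and its narrow end at about (400,282). The strip spans (366–427, 140–278), close to the prediction. I'll measure the piece and strip, and refine the mat.

```bash
python3 - <<'E'
from h import *
import pickle
ci=pickle.load(open('w1.pkl','rb')); P=lambda u,v,z: px2w(ci,u/1.25,v/1.25,z)[:2]
def rep(n,a,b): d=b-a; print(n,'mid',((a+b)/2).round(4),'len',np.linalg.norm(d).round(4),'yaw',np.arctan2(d[1],d[0]).round(4))
rep('tail',P(400.5,282,.012),P(405,161,.018))
rep('strip',P(397.5,279,.006),P(397,140,.006))
rep('sides',(P(382,164,.015)+P(391,280,.015))/2,(P(428,164,.015)+P(411,280,.015))/2)
rep('trayL',P(328,297,.016),P(313,7,.016)); rep('trayR',P(466,297,.016),P(480,7,.016))
rep('mat',(P(117,265,.003)+P(237,261,.003))/2,(P(76,90,.003)+P(212,86,.003))/2)
m,=[P(400.5,282,.012)/2+P(405,161,.018)/2]; d=P(405,161,.018)-P(400.5,282,.012); go(*m,np.arctan2(d[1],d[0]))
E
```

```text
tail mid [ 0.5233 -0.3282] len 0.1147 yaw 0.11
strip mid [ 0.5315 -0.3221] len 0.1311 yaw 0.1443
sides mid [ 0.5235 -0.3284] len 0.0297 yaw -1.4328
trayL mid [ 0.5655 -0.25  ] len 0.2476 yaw 0.1394
trayR mid [ 0.5837 -0.381 ] len 0.2477 yaw 0.1449
mat mid [ 0.531  -0.1032] len 0.1595 yaw 0.1635
turn 0.28 x -0.26 y 0.23 pos [ 0.5327 -0.318   0.2501] yaw 0.1376 w 0.05965039097081757 t 1.75
```

step_arm:
  motion:
    - [0,0,0,0.28,0.3]
    - [-0.26,0.23,0,0,0.3]
    - [0,0,0.9,0,0.3]
    - [0,0,0.9,0,0.3]
    - [0,0,0.9,0,0.3]
    - [0,0,0.9,0,0.3]
    - [0,0,0.9,0,0.3]
    - [0,0,0.6,0,0.3]
    - [0,0,0.3,0,0.3]
    - [0,0,0.1,0,0.3]
    - [0,0,0,0,0.3]
    - [0,0,0,0,0.3]

```text
clock: 2.95
position: [0.525, -0.3284, 0.0317]
ee_rot: [0.001, 0.998, 0.055, 0.001]
ft_force: [0.8, -0.4, 1.3]
grip_width: 0.0596
gripper_force: 0.0
```

```bash
python3 - <<'E'
from h import *
snap('side','d1',(200,180,440,360),3.3); go(.5233,-.3282,.11)
E
```

```text
turn 0.01 x -0.05 y -0.01 pos [ 0.5252 -0.3283  0.0318] yaw 0.1107 w 0.059887445067634555 t 3.0
```

View pics/d1.png

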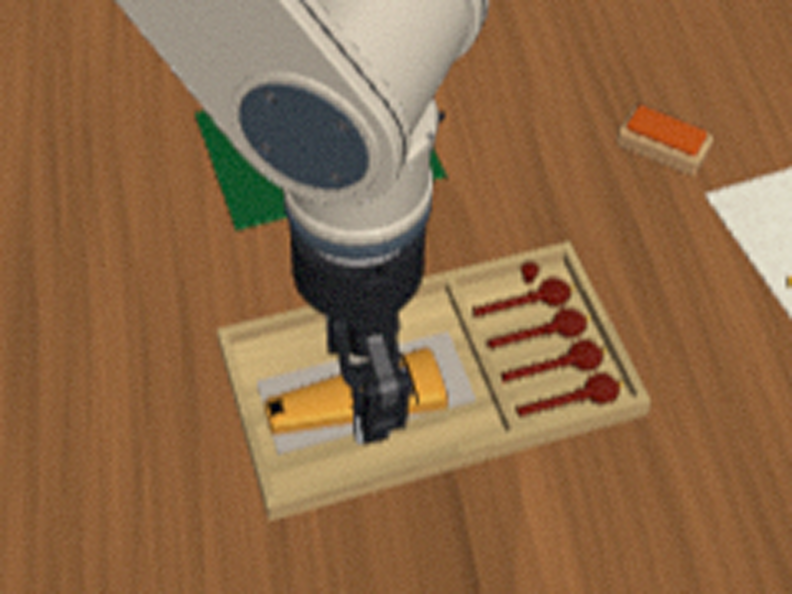

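The open fingers straddle the boxwood piece near mid-length, at about (375,395). I'll go down 4 mm, grip and lift.

step_arm:
  motion:
    - [-0.04,0,0.1,0,0.3]
    - [0,0,0,0,0.5]
    - [0,0,0,0,1]
    - [0,0,0,0,1]
    - [0,0,0,0,1]
    - [0,0,0,0,1]
    - [0,0,0,0,1]
    - [0,0,0,0,1]

```text
clock: 3.8
position: [0.5228, -0.3277, 0.027]
ee_rot: [0.0, 0.998, 0.055, 0.0]
ft_force: [-1.5, 1.3, 5.5]
grip_width: 0.0304
gripper_force: 58.7
```

step_arm:
  motion:
    - [0,0,-0.1,0,1]
    - [0,0,-0.3,0,1]
    - [0,0,-0.5,0,1]
    - [0,0,-0.5,0,1]
    - [0,0,0,0,1]

```text
clock: 4.3
position: [0.5246, -0.3289, 0.0856]
ee_rot: [0.002, 0.998, 0.055, 0.002]
ft_force: [1.1, -0.1, 0.3]
grip_width: 0.0305
gripper_force: 59.2
```

```bash
python3 - <<'E'
from h import *
import pickle
ci=bot.camera_info('wrist'); pickle.dump(ci,open('w2.pkl','wb'))
w=bot.snapshot('wrist')[...,::-1]; s=bot.snapshot('side')[200:340,240:400,::-1]
w=cv2.resize(w[150:400,170:470],None,fx=1.3,fy=1.3); s=cv2.resize(s,None,fx=2.4,fy=2.4)
h=max(len(w),len(s)); c=np.zeros((h,w.shape[1]+s.shape[1],3),np.uint8); c[:len(w),:w.shape[1]]=w; c[:len(s),w.shape[1]:]=s; cv2.imwrite('pics/g1.png',c)
o=bot.get_obs(); print(o['position'],o['grip_width'],o['ft_force'],o['gripper_force'])
E
```

```text
[ 0.52306816 -0.32792225  0.08303668] 0.03039233226866864 [-1.01216368  0.00918585 -0.42687112] 59.15844861770893
```

View pics/g1.png

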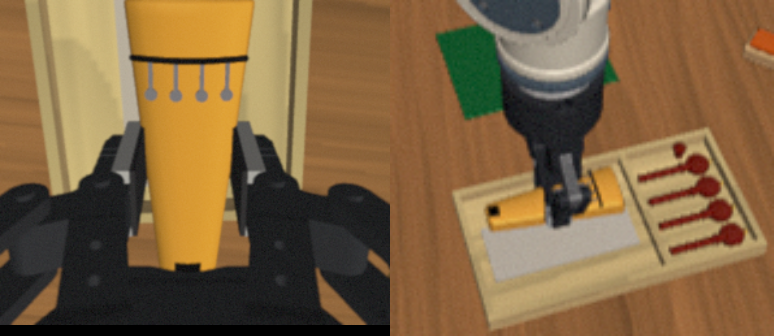

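The boxwood piece is held level with clear space beneath it. I'll move to the mat and set it down.

step_arm:
  motion:
    - [0,0,0,-0.53,1]
    - [0.1,-0.5,0,0,1]
    - [0.17,-0.8,0,0,1]
    - [0.17,-0.85,0,0,1]
    - [0.17,-0.85,0,0,1]
    - [0.17,-0.85,0,0,1]
    - [0.17,-0.8,0,0,1]
    - [0.1,-0.5,0,0,1]
    - [0.06,-0.3,0,0,1]
    - [0,0,0.5,0,1]
    - [0,0,0.5,0,1]
    - [0,0,0.2,0,1]
    - [0,0,0,0,1]
    - [0,0,0,0,1]

```text
clock: 5.8
position: [0.531, -0.1056, 0.0344]
ee_rot: [-0.0, 0.997, 0.082, -0.0]
ft_force: [0.2, 0.3, -0.0]
grip_width: 0.0305
gripper_force: 59.2
```

```bash
python3 - <<'E'
from h import *
go(.531,-.103,.163); print(bot.get_obs()['ft_force'])
E
```

```text
turn 0.0 x 0.01 y -0.06 pos [ 0.531  -0.1056  0.0344] yaw 0.1633 w 0.030539045523390252 t 5.8
[ 0.15045589  0.2901886  -0.03101584]
```

step_arm:
  motion:
    - [0,-0.04,0.1,0,1]
    - [0,0,0.08,0,1]
    - [0,0,0.04,0,1]
    - [0,0,0,0,1]
    - [0,0,0,0,1]

```text
clock: 6.3
position: [0.5308, -0.1039, 0.0256]
ee_rot: [0.0, 0.997, 0.082, 0.0]
ft_force: [-0.0, 0.3, 0.4]
grip_width: 0.0307
gripper_force: 59.2
```

step_arm:
  motion:
    - [0,0,0.05,0,1]
    - [0,0,0,0,1]
    - [0,0,0,0,1]

```text
clock: 6.6
position: [0.531, -0.1039, 0.0241]
ee_rot: [0.0, 0.997, 0.082, 0.0]
ft_force: [0.3, 0.9, 5.6]
grip_width: 0.0304
gripper_force: 59.8
```

step_arm:
  motion:
    - [0,0,0,0,0.6]
    - [0,0,0,0,0.3]
    - [0,0,0,0,0.3]
    - [0,0,0,0,0.3]
    - [0,0,-0.2,0,0.3]
    - [0,0,-0.7,0,0.3]
    - [0,0,-0.95,0,0.3]
    - [0,0,-0.95,0,0.3]
    - [0,0,-0.95,0,0.3]
    - [0,0,-0.95,0,0.3]
    - [0,0,-0.95,1,0.3]
    - [-0.055,-0.755,0,0,0.3]
    - [-0.055,-0.755,0,0,0.3]
    - [-0.055,-0.755,0,0,0.3]
    - [-0.055,-0.755,0,0,0.3]
    - [-0.055,-0.755,0,0,0.3]
    - [-0.055,-0.755,0,0,0.3]
    - [-0.055,-0.755,0,0,0.3]
    - [0,0,0,0,0.3]
    - [0,0,0,0,0.3]

```text
clock: 8.6
position: [0.5016, 0.1065, 0.2499]
ee_rot: [0.0, 0.999, 0.033, 0.0]
ft_force: [-0.4, -1.2, -0.3]
grip_width: 0.0597
gripper_force: 0.0
```

```bash
python3 - <<'E'
from h import *
import pickle
ci=bot.camera_info('wrist'); pickle.dump(ci,open('w3.pkl','wb')); snap('wrist','w3',k=1.25)
o=bot.get_obs(); print(o['position'],yaw(o)[0])
E
```

```text
[0.50178203 0.10588909 0.24981453] 0.06439382485161735
```

View pics/w3.png

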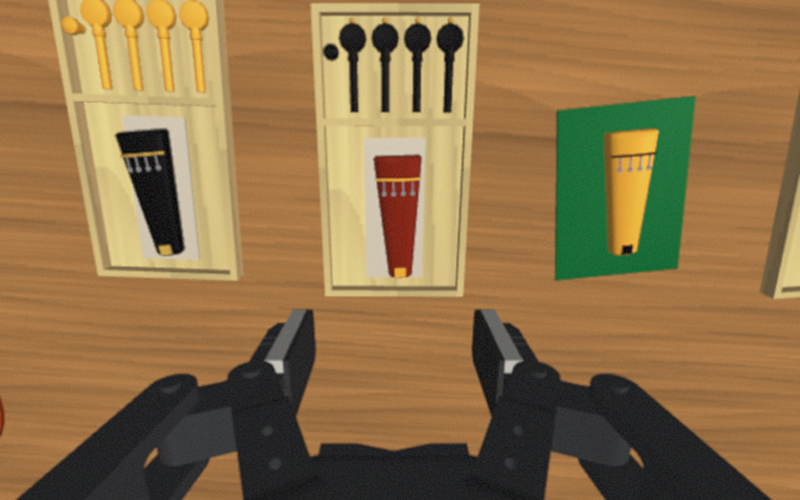

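The boxwood piece lies flat on the mat, from (633,129) to (624,254). The rosewood piece runs (398,155)–(400,277) and the ebony piece (143,130)–(172,253). I'll measure all of these from this view.

```bash
python3 - <<'E'
from h import *
import pickle
ci=pickle.load(open('w3.pkl','rb')); P=lambda u,v,z: px2w(ci,u/1.25,v/1.25,z)[:2]
def rep(n,a,b): d=b-a; print(n,'mid',((a+b)/2).round(4),'len',np.linalg.norm(d).round(4),'yaw',np.arctan2(d[1],d[0]).round(4))
rep('rose',P(400,277,.012),P(398.5,155,.018))
rep('stripE',P(396,277,.006),P(395.5,138,.006))
rep('trayEL',P(326,296,.016),P(311,5,.016)); rep('trayER',P(463,296,.016),P(479,5,.016))
rep('box',P(623.5,254,.009),P(633,129,.015))
rep('mat',(P(555,279,.003)+P(678,268,.003))/2,(P(556,111,.003)+P(695,97,.003))/2)
rep('ebony',P(172,253,.012),P(143,130,.018))
rep('stripB',(P(140,260,.006)+P(199,259,.006))/2,(P(124,117,.006)+P(185,117,.006))/2)
m=P(400,277,.012)/2+P(398.5,155,.018)/2; d=P(398.5,155,.018)-P(400,277,.012); go(*m,np.arctan2(d[1],d[0]))
E
```

```text
rose mid [0.4966 0.1001] len 0.1146 yaw 0.0821
stripE mid [0.5022 0.1037] len 0.1307 yaw 0.0704
trayEL mid [0.5406 0.1734] len 0.2479 yaw 0.0653
trayER mid [0.5492 0.0416] len 0.248 yaw 0.0635
box mid [ 0.532  -0.1051] len 0.1152 yaw 0.1856
mat mid [ 0.5313 -0.1034] len 0.1581 yaw 0.1736
ebony mid [0.5051 0.3175] len 0.1116 yaw 0.1019
stripB mid [0.5062 0.3187] len 0.131 yaw 0.0064
turn -0.18 x -0.14 y 0.13 pos [0.5018 0.1059 0.2498] yaw 0.0644 w 0.05988066770106294 t 8.65
```

step_arm:
  motion:
    - [0,0,0,-0.18,0.3]
    - [-0.14,0.13,0,0,0.3]
    - [0,0,0.9,0,0.3]
    - [0,0,0.9,0,0.3]
    - [0,0,0.9,0,0.3]
    - [0,0,0.9,0,0.3]
    - [0,0,0.9,0,0.3]
    - [0,0,0.6,0,0.3]
    - [0,0,0.3,0,0.3]
    - [0,0,0.1,0,0.3]
    - [0,0,0,0,0.3]
    - [0,0,0,0,0.3]

```text
clock: 9.85
position: [0.4976, 0.1005, 0.0306]
ee_rot: [-0.0, 0.999, 0.041, 0.001]
ft_force: [-0.3, -0.1, 0.2]
grip_width: 0.0601
gripper_force: 0.0
```

```bash
python3 - <<'E'
from h import *
go(.4966,.1001,.082)
E
```

```text
turn -0.0 x -0.03 y 0.01 pos [0.4976 0.1005 0.0306] yaw 0.0816 w 0.06014651087280319 t 9.85
```

Grip, then lift to about 0.08.

step_arm:
  motion:
    - [-0.02,0,0.08,0,0.3]
    - [0,0,0,0,0.5]
    - [0,0,0,0,1]
    - [0,0,0,0,1]
    - [0,0,0,0,1]
    - [0,0,0,0,1]
    - [0,0,0,0,1]
    - [0,0,0,0,1]
    - [0,0,-0.1,0,1]
    - [0,0,-0.3,0,1]
    - [0,0,-0.5,0,1]
    - [0,0,-0.5,0,1]
    - [0,0,0,0,1]
    - [0,0,0,0,1]

```text
clock: 11.25
position: [0.4963, 0.1005, 0.083]
ee_rot: [-0.0, 0.999, 0.041, 0.001]
ft_force: [-0.1, -0.1, -0.0]
grip_width: 0.0304
gripper_force: 59.2
```

```bash
python3 - <<'E'
from h import *
go(.532,-.322,.142); o=bot.get_obs(); print(o['gripper_force'],o['ft_force'])
E
```

```text
turn -0.6 x -0.61 y 10.58 pos [0.4963 0.1005 0.083 ] yaw 0.0818 w 0.03040025451369341 t 11.25
59.185842586884974 [-0.08799907 -0.10550739 -0.00748774]
```

step_arm:
  motion:
    - [0,0,-0.9,-0.6,1]
    - [-0.04,0.4,0,0,1]
    - [-0.05,0.8,0,0,1]
    - [-0.05,0.9,0,0,1]
    - [-0.05,0.9,0,0,1]
    - [-0.05,0.9,0,0,1]
    - [-0.05,0.9,0,0,1]
    - [-0.05,0.9,0,0,1]
    - [-0.05,0.9,0,0,1]
    - [-0.05,0.9,0,0,1]
    - [-0.05,0.9,0,0,1]
    - [-0.05,0.9,0,0,1]
    - [-0.05,0.8,0,0,1]
    - [-0.02,0.48,0,0,1]
    - [0,0,0,0,1]
    - [0,0,0.7,0,1]
    - [0,0,0.7,0,1]
    - [0,0,0.5,0,1]
    - [0,0,0.2,0,1]
    - [0,0,0,0,1]

```text
clock: 13.25
position: [0.5307, -0.3203, 0.033]
ee_rot: [-0.001, 0.997, 0.071, -0.001]
ft_force: [-0.2, -0.2, 0.3]
grip_width: 0.0305
gripper_force: 59.3
```

```bash
python3 - <<'E'
from h import *
go(.532,-.322,.142); o=bot.get_obs(); print(o['gripper_force'],o['ft_force'])
E
```

```text
turn 0.01 x 0.03 y 0.05 pos [ 0.5307 -0.3203  0.033 ] yaw 0.1426 w 0.030537695057185836 t 13.25
59.32082988554612 [-0.20544521 -0.20031608  0.29522701]
```

Lower to contact, which should be at a TCP height near 0.027.

step_arm:
  motion:
    - [0.03,0.05,0.1,0,1]
    - [0,0,0.05,0,1]
    - [0,0,0,0,1]
    - [0,0,0,0,1]

```text
clock: 13.65
position: [0.5333, -0.324, 0.0289]
ee_rot: [0.0, 0.997, 0.071, 0.0]
ft_force: [-0.3, -0.4, -1.1]
grip_width: 0.0306
gripper_force: 59.3
```

step_arm:
  motion:
    - [0,0,0.05,0,1]
    - [0,0,0,0,1]
    - [0,0,0,0,1]

```text
clock: 13.95
position: [0.5334, -0.3241, 0.0273]
ee_rot: [0.0, 0.997, 0.071, 0.0]
ft_force: [0.3, 1.2, 6.5]
grip_width: 0.0302
gripper_force: 60.0
```

step_arm:
  motion:
    - [0,0,0,0,0.6]
    - [0,0,0,0,0.3]
    - [0,0,0,0,0.3]
    - [0,0,0,0,0.3]
    - [0,0,-0.2,0,0.3]
    - [0,0,-0.7,0,0.3]
    - [0,0,-0.95,0,0.3]
    - [0,0,-0.95,0,0.3]
    - [0,0,-0.95,0,0.3]
    - [0,0,-0.95,0,0.3]
    - [0,0,-0.95,0,0.3]
    - [0,0,0,0,0.3]
    - [0,0,0,0,0.3]

```text
clock: 15.25
position: [0.5333, -0.3239, 0.2537]
ee_rot: [0.001, 0.997, 0.071, 0.001]
ft_force: [-0.3, 0.1, -0.5]
grip_width: 0.0597
gripper_force: 0.0
```

```bash
python3 - <<'E'
from h import *
import pickle
ci=bot.camera_info('wrist'); pickle.dump(ci,open('w4.pkl','wb')); snap('wrist','w4',(220,0,420,250),3)
a=cv2.imread('pics/w4.png')[:,:]; cv2.imwrite('pics/w4.png',cv2.resize(a,None,fx=.8,fy=.8))
go(.506,.318,.1)
E
```

```text
turn 0.42 x 0.94 y -16.02 pos [ 0.5326 -0.3235  0.2522] yaw 0.1418 w 0.059637916526645046 t 15.3
```

View pics/w4.png

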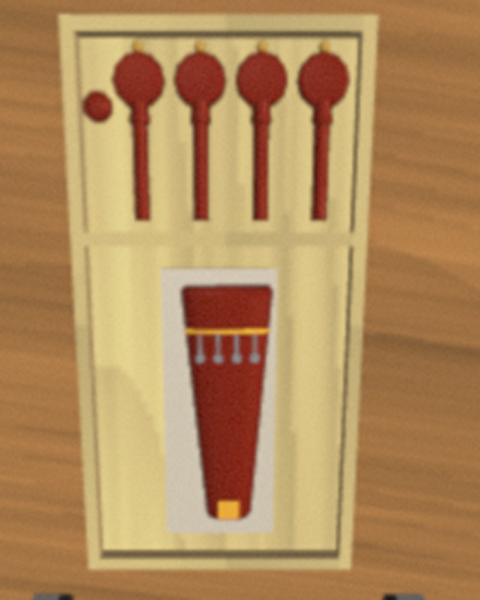

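The rosewood piece lies flat on its strip, about 4 mm off the centre line and along it. Next is the ebony piece.

step_arm:
  motion:
    - [0,0,0,0.42,0.3]
    - [0.05,-0.5,0,0,0.3]
    - [0.05,-0.95,0,0,0.3]
    - [0.05,-0.95,0,0,0.3]
    - [0.05,-0.95,0,0,0.3]
    - [0.05,-0.95,0,0,0.3]
    - [0.05,-0.95,0,0,0.3]
    - [0.05,-0.95,0,0,0.3]
    - [0.05,-0.95,0,0,0.3]
    - [0.05,-0.95,0,0,0.3]
    - [0.05,-0.95,0,0,0.3]
    - [0.05,-0.95,0,0,0.3]
    - [0.05,-0.95,0,0,0.3]
    - [0.05,-0.95,0,0,0.3]
    - [0.05,-0.95,0,0,0.3]
    - [0.05,-0.95,0,0,0.3]
    - [0.05,-0.95,0,0,0.3]
    - [0.05,-0.95,0,0,0.3]
    - [0.05,-0.32,0,0,0.3]
    - [0,0,0,0,0.3]

```text
clock: 17.3
position: [0.5037, 0.3189, 0.251]
ee_rot: [0.0, 0.999, 0.052, -0.001]
ft_force: [0.2, -0.3, 1.0]
grip_width: 0.0599
gripper_force: 0.0
```

step_arm:
  motion:
    - [0,0,0,0,0.3]
    - [0,0,0,0,0.3]

```text
clock: 17.5
position: [0.5047, 0.316, 0.2519]
ee_rot: [0.0, 0.999, 0.049, -0.001]
ft_force: [0.0, -0.4, 0.3]
grip_width: 0.0596
gripper_force: 0.0
```

```bash
python3 - <<'E'
from h import *
import pickle
ci=bot.camera_info('wrist'); pickle.dump(ci,open('w5.pkl','wb')); snap('wrist','w5',(220,0,420,250),2.4)
go(.506,.318,.1)
E
```

```text
turn -0.02 x 0.03 y -0.05 pos [0.5049 0.316  0.2521] yaw 0.0985 w 0.059790136902846576 t 17.55
```

View pics/w5.png

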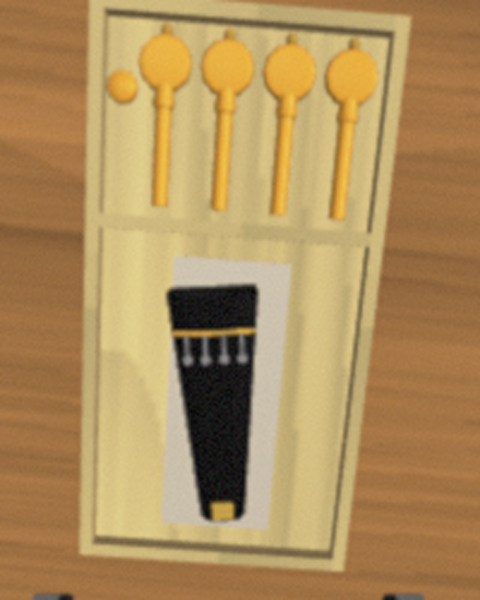

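The ebony piece runs from its wide end at (213,287) to its narrow end at (222,520). The strip runs from (233,261) to (215,525) in this crop.

```bash
python3 - <<'E'
from h import *
import pickle
ci=pickle.load(open('w5.pkl','rb')); P=lambda u,v,z: px2w(ci,220+u/2.4,v/2.4,z)[:2]
def rep(n,a,b): d=b-a; print(n,'mid',((a+b)/2).round(4),'len',np.linalg.norm(d).round(4),'yaw',np.arctan2(d[1],d[0]).round(4))
rep('ebony',P(222,520,.012),P(213,287,.018)); rep('stripB',P(215,525,.006),P(233,261,.006))
a,b=P(222,520,.012),P(213,287,.018); d=b-a; go(*((a+b)/2),np.arctan2(d[1],d[0]))
E
```

```text
ebony mid [0.5036 0.3197] len 0.1136 yaw 0.1319
stripB mid [0.5069 0.3172] len 0.1298 yaw 0.03
turn -0.33 x -0.02 y -0.09 pos [0.5049 0.316  0.2521] yaw 0.0985 w 0.059790136902846576 t 17.55
```

step_arm:
  motion:
    - [0,0,0,-0.33,0.3]
    - [-0.02,-0.09,0,0,0.3]
    - [0,0,0.9,0,0.3]
    - [0,0,0.9,0,0.3]
    - [0,0,0.9,0,0.3]
    - [0,0,0.9,0,0.3]
    - [0,0,0.9,0,0.3]
    - [0,0,0.6,0,0.3]
    - [0,0,0.3,0,0.3]
    - [0,0,0.1,0,0.3]
    - [0,0,0,0,0.3]
    - [0,0,0,0,0.3]

```text
clock: 18.75
position: [0.5047, 0.3213, 0.0337]
ee_rot: [-0.001, 0.998, 0.066, 0.001]
ft_force: [0.3, -0.0, -0.5]
grip_width: 0.06
gripper_force: 0.0
```

```bash
python3 - <<'E'
from h import *
go(.5036,.3197,.132)
E
```

```text
turn 0.0 x -0.03 y 0.04 pos [0.5047 0.3213 0.0337] yaw 0.1324 w 0.060042187591881346 t 18.75
```

step_arm:
  motion:
    - [-0.03,0.04,0.16,0,0.3]
    - [0,0,0,0,0.5]
    - [0,0,0,0,1]
    - [0,0,0,0,1]
    - [0,0,0,0,1]
    - [0,0,0,0,1]
    - [0,0,0,0,1]
    - [0,0,0,0,1]
    - [0,0,-0.1,0,1]
    - [0,0,-0.3,0,1]
    - [0,0,-0.5,0,1]
    - [0,0,-0.5,0,1]
    - [0,0,0,0,1]
    - [0,0,0,0,1]

```text
clock: 20.15
position: [0.5031, 0.3194, 0.0827]
ee_rot: [-0.0, 0.998, 0.066, 0.001]
ft_force: [0.5, 0.7, -1.2]
grip_width: 0.0302
gripper_force: 59.1
```

```bash
python3 - <<'E'
from h import *
go(.502,.104,.067); o=bot.get_obs(); print(o['gripper_force'],o['ft_force'])
E
```

```text
turn 0.66 x -0.39 y 5.37 pos [0.5031 0.3194 0.0827] yaw 0.1328 w 0.03021401653724539 t 20.15
59.1244165595117 [ 0.53374466  0.74839153 -1.23238654]
```

step_arm:
  motion:
    - [0,0,0,0.66,1]
    - [-0.05,0.4,0,0,1]
    - [-0.05,0.8,0,0,1]
    - [-0.06,0.9,0,0,1]
    - [-0.06,0.9,0,0,1]
    - [-0.06,0.9,0,0,1]
    - [-0.06,0.8,0,0,1]
    - [-0.05,0.67,0,0,1]
    - [0,0,0,0,1]
    - [0,0,0.5,0,1]
    - [0,0,0.5,0,1]
    - [0,0,0.2,0,1]
    - [0,0,0,0,1]
    - [0,0,0,0,1]

```text
clock: 21.55
position: [0.5015, 0.104, 0.034]
ee_rot: [0.0, 0.999, 0.034, -0.0]
ft_force: [0.7, -0.0, -0.0]
grip_width: 0.0304
gripper_force: 59.2
```

```bash
python3 - <<'E'
from h import *
go(.502,.104,.067); o=bot.get_obs(); print(o['gripper_force'],o['ft_force'])
E
```

```text
turn 0.0 x 0.01 y 0.0 pos [0.5015 0.104  0.034 ] yaw 0.0675 w 0.03040035376714257 t 21.55
59.16364532810576 [ 0.70549212 -0.01181597 -0.01158608]
```

step_arm:
  motion:
    - [0,0,0.1,0,1]
    - [0,0,0.04,0,1]
    - [0,0,0,0,1]
    - [0,0,0,0,1]

```text
clock: 21.95
position: [0.5017, 0.1038, 0.0285]
ee_rot: [-0.0, 0.999, 0.033, 0.0]
ft_force: [0.2, -0.1, -0.4]
grip_width: 0.0303
gripper_force: 59.2
```

step_arm:
  motion:
    - [0,0,0.04,0,1]
    - [0,0,0,0,1]
    - [0,0,0,0,1]

```text
clock: 22.25
position: [0.5016, 0.1038, 0.0267]
ee_rot: [-0.0, 0.999, 0.033, -0.0]
ft_force: [-0.5, -0.2, -0.1]
grip_width: 0.0301
gripper_force: 59.2
```

step_arm:
  motion:
    - [0,0,0.03,0,1]
    - [0,0,0,0,1]
    - [0,0,0,0,1]

```text
clock: 22.55
position: [0.5016, 0.1038, 0.0266]
ee_rot: [-0.0, 0.999, 0.033, 0.0]
ft_force: [-3.4, -0.8, 14.7]
grip_width: 0.0301
gripper_force: 60.9
```

step_arm:
  motion:
    - [0,0,0,0,0.6]
    - [0,0,0,0,0.3]
    - [0,0,0,0,0.3]
    - [0,0,0,0,0.3]
    - [0,0,-0.2,0,0.3]
    - [0,0,-0.7,0,0.3]
    - [0,0,-0.95,0,0.3]
    - [0,0,-0.95,0,0.3]
    - [0,0,-0.95,0,0.3]
    - [0,0,-0.95,0,0.3]
    - [0,0,-0.95,0,0.3]
    - [0,0,0,0,0.3]
    - [0,0,0,0,0.3]

```text
clock: 23.85
position: [0.5018, 0.1038, 0.2527]
ee_rot: [-0.0, 0.999, 0.033, 0.001]
ft_force: [-0.7, -0.5, -0.5]
grip_width: 0.0594
gripper_force: 0.0
```

```bash
python3 - <<'E'
from h import *
snap('wrist','w6',k=1.25)
go(.531,-.104,.17)
E
```

```text
turn -1.03 x -0.14 y 5.24 pos [0.501  0.1037 0.2514] yaw 0.0669 w 0.06029634166830827 t 23.9
```

View pics/w6.png

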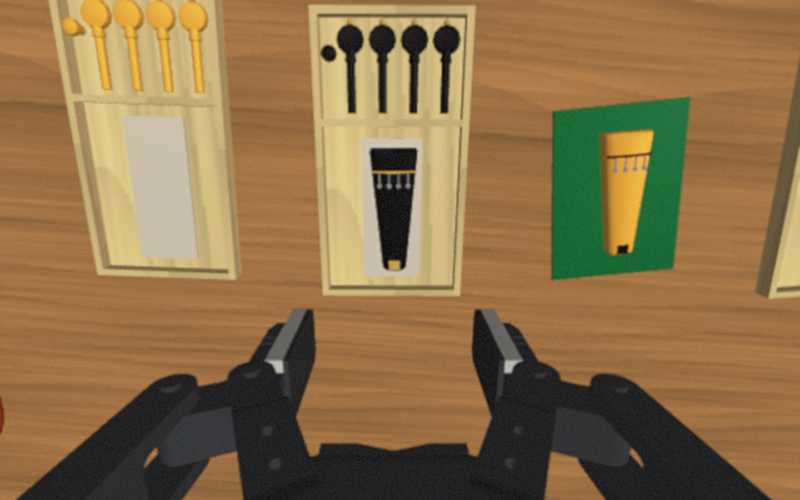

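The ebony piece is well centred on its strip, at (394,210) against (392,207). Next is the boxwood piece on the mat.

step_arm:
  motion:
    - [0,0,0,-1,0.3]
    - [-0.02,0.5,0,0,0.3]
    - [-0.02,0.8,0,0,0.3]
    - [-0.02,0.9,0,0,0.3]
    - [-0.02,0.9,0,0,0.3]
    - [-0.02,0.9,0,0,0.3]
    - [-0.02,0.8,0,0,0.3]
    - [-0.02,0.44,0,0,0.3]
    - [0,0,0,0,0.3]
    - [0,0,0.9,0,0.3]
    - [0,0,0.9,0,0.3]
    - [0,0,0.9,0,0.3]
    - [0,0,0.9,0,0.3]
    - [0,0,0.9,0,0.3]
    - [0,0,0.6,0,0.3]
    - [0,0,0.3,0,0.3]
    - [0,0,0.1,0,0.3]
    - [0,0,0,0,0.3]
    - [0,0,0,0,0.3]

```text
clock: 25.8
position: [0.5316, -0.1038, 0.0325]
ee_rot: [0.0, 0.997, 0.083, 0.001]
ft_force: [0.1, -0.8, 0.7]
grip_width: 0.06
gripper_force: 0.0
```

```bash
python3 - <<'E'
from h import *
go(.531,-.104,.17)
E
```

```text
turn -0.03 x -0.01 y 0.0 pos [ 0.5316 -0.1038  0.0325] yaw 0.1669 w 0.060031451218864884 t 25.8
```

step_arm:
  motion:
    - [0,0,0.15,0,0.3]
    - [0,0,0.05,0,0.3]
    - [0,0,0,0,0.5]
    - [0,0,0,0,1]
    - [0,0,0,0,1]
    - [0,0,0,0,1]
    - [0,0,0,0,1]
    - [0,0,0,0,1]
    - [0,0,0,0,1]
    - [0,0,-0.1,0,1]
    - [0,0,-0.3,0,1]
    - [0,0,-0.7,0,1]
    - [0,0,-0.7,0,1]
    - [0,0,-0.6,0,1]
    - [0,0,0,0,1]
    - [0,0,0,0,1]

```text
clock: 27.4
position: [0.5311, -0.1039, 0.1204]
ee_rot: [0.0, 0.997, 0.083, 0.001]
ft_force: [-0.8, -0.3, -0.7]
grip_width: 0.0306
gripper_force: 59.2
```

```bash
python3 - <<'E'
from h import *
go(.507,.3175,.03); o=bot.get_obs(); print(o['gripper_force'],o['ft_force'])
E
```

```text
turn 1.37 x -0.29 y -10.55 pos [ 0.5311 -0.1039  0.1204] yaw 0.1668 w 0.030566894161448487 t 27.4
59.18680166694685 [-0.78462059 -0.26646412 -0.72519628]
```

step_arm:
  motion:
    - [0,0,0,0.7,1]
    - [0,0,0,0.67,1]
    - [-0.02,-0.4,0,0,1]
    - [-0.02,-0.8,0,0,1]
    - [-0.025,-0.9,0,0,1]
    - [-0.025,-0.9,0,0,1]
    - [-0.025,-0.9,0,0,1]
    - [-0.025,-0.9,0,0,1]
    - [-0.025,-0.9,0,0,1]
    - [-0.025,-0.9,0,0,1]
    - [-0.025,-0.9,0,0,1]
    - [-0.025,-0.9,0,0,1]
    - [-0.025,-0.9,0,0,1]
    - [-0.025,-0.8,0,0,1]
    - [0,-0.45,0,0,1]
    - [0,0,0,0,1]
    - [0,0,0.7,0,1]
    - [0,0,0.7,0,1]
    - [0,0,0.5,0,1]
    - [0,0,0.2,0,1]

```text
clock: 29.4
position: [0.5051, 0.3155, 0.0331]
ee_rot: [0.001, 1.0, 0.015, -0.002]
ft_force: [0.2, -0.8, -0.6]
grip_width: 0.0303
gripper_force: 59.2
```

step_arm:
  motion:
    - [0,0,0,0,1]
    - [0,0,0,0,1]

```text
clock: 29.6
position: [0.5071, 0.3173, 0.0361]
ee_rot: [-0.0, 1.0, 0.015, 0.0]
ft_force: [0.1, 0.7, 0.9]
grip_width: 0.0303
gripper_force: 59.2
```

```bash
python3 - <<'E'
from h import *
go(.507,.3175,.03); o=bot.get_obs(); print(o['gripper_force'],o['ft_force'])
E
```

```text
turn -0.01 x -0.0 y -0.01 pos [0.5071 0.3173 0.0361] yaw 0.0294 w 0.030329945393192278 t 29.6
59.21947407492553 [0.11145951 0.69031623 0.92794129]
```

step_arm:
  motion:
    - [0,0,0.12,0,1]
    - [0,0,0.07,0,1]
    - [0,0,0,0,1]
    - [0,0,0,0,1]
    - [0,0,0,0,1]

```text
clock: 30.1
position: [0.5067, 0.3178, 0.0281]
ee_rot: [-0.0, 1.0, 0.015, 0.0]
ft_force: [0.2, 0.1, 0.0]
grip_width: 0.0305
gripper_force: 59.2
```

step_arm:
  motion:
    - [0,0,0.03,0,1]
    - [0,0,0,0,1]
    - [0,0,0,0,1]

```text
clock: 30.4
position: [0.5069, 0.3178, 0.0272]
ee_rot: [-0.0, 1.0, 0.015, 0.0]
ft_force: [-0.9, -0.5, 5.7]
grip_width: 0.0304
gripper_force: 59.9
```

It's touching the strip, so I'll release and lift.

step_arm:
  motion:
    - [0,0,0,0,0.6]
    - [0,0,0,0,0.3]
    - [0,0,0,0,0.3]
    - [0,0,0,0,0.3]
    - [0,0,-0.2,0,0.3]
    - [0,0,-0.7,0,0.3]
    - [0,0,-0.95,0,0.3]
    - [0,0,-0.95,0,0.3]
    - [0,0,-0.95,0,0.3]
    - [0,0,-0.95,0,0.3]
    - [0,0,-0.95,0,0.3]
    - [0,0,0,0,0.3]
    - [0,0,0,0,0.3]
    - [0,0,0,0,0.3]

```text
clock: 31.8
position: [0.5059, 0.3172, 0.2518]
ee_rot: [0.0, 1.0, 0.015, -0.001]
ft_force: [-0.8, 0.2, -0.5]
grip_width: 0.0599
gripper_force: 0.0
```

```bash
python3 - <<'E'
from h import *
a=bot.snapshot('wrist')[...,::-1]; b=bot.snapshot('side')[...,::-1][95:345,200:420]
c=np.hstack([cv2.resize(a[:280,130:530],None,fx=1,fy=1),cv2.resize(b,(int(220*280/250),280))]); c=cv2.resize(c,(790,int(790*280/c.shape[1]))); cv2.imwrite('pics/f.png',c)
E
```

```text
(no output)
```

View pics/f.png

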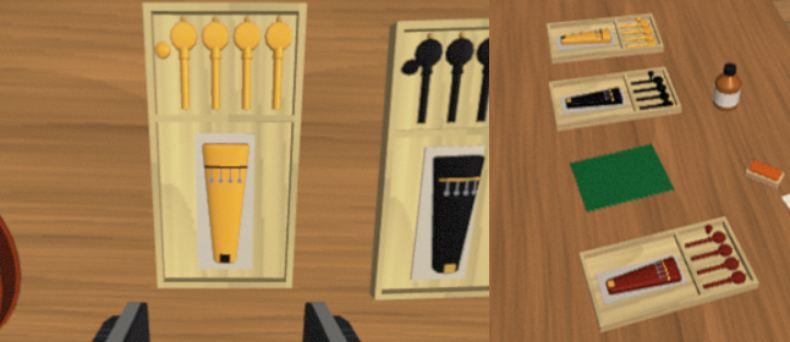

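All three tailpieces lie centred on their own strips: boxwood at (226,203), with ebony and rosewood right in the side view. The varnish bottle and rosin are still in place, and the arm is clear.

```bash
python3 -c "
from rig import bot
print(bot.sign_off())"
```

```text
the job is handed in; nothing more can be done
None
```

Job handed in at about 32 s of the 93 s allowed: in the last pictures the ebony, boxwood and rosewood tailpieces each lie flat and centred on the felt strip of their own tray, and the bystanders were left alone; the sign-off gave no verdict.

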